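# Clear the dissection bench into its holders

### The arm

A 6-joint arm with a two-finger parallel gripper is mounted at the origin on a cart in front of the work surface, level with it; the furniture and walls round the work are solid. World frame = base frame: x ahead of the robot, y to its left, z up, the work surface at z = 0. Lengths are in m, angles in rad, forces in N, time in s.
With the tool pointing down it reaches from about 0.375 to 0.9 m from the base axis. Payload 3.1 kg.
Tool frame: the origin (TCP) lies at the very end of the fingers, on their centre line; the grasp point (between the pads) lies 19 mm behind it (grip_depth is the distance from the TCP to the grasp point, in m); z points along the fingers, y is the line along which they close (so a half turn about z gives the same grasp; the last joint's range is limited). The gripper opens to 85 mm and grips with 20 to 120 N. Pads are 22 mm wide; open, the fingers measure 114 mm over their backs; the gripper's body (76 mm by 85 mm) begins 54 mm behind the grasp point. The pads swing forward as they close: fully open they stand 13 mm farther back than shut.
Start: joints at [1.127, 0.527, 1.433, -0, 1.181, -0.178], TCP at [0.164, 0.603, 0.199] pointing down, gripper open.
Joint ranges: [-3.08, 3.08], [-0.75, 2.2], [0.22, 2.44], [-1.43, 4.57], [0, 2.65], [-2.85, 2.85]. Speed limits (rad/s): [2.79, 2.79, 3.14, 3.14, 3.14, 3.14].

### API

Orientations are given as a unit quaternion [x, y, z, w].
In Python, from station import * gives the robot as it stands.
- The arm moves only by the tool apply_moves, never from a script. Its argument "plan" is a list of rows, each a list of 7 numbers: the shift along the tool's x, y, z in m, then the turn, a rotation vector about the tool's x, y, z in rad, then the gripper command: -1 is fully open, 1 is shut, values between are in proportion. In form: [[dx, dy, dz, wx, wy, wz, jaw], ...]. A call has 1 to 8 rows; each row shifts and turns the commanded pose from where the row before left it, along the tool's axes as they then stand; what a row does not reach is not made up. A row lasts 1/8 s, in which the tool goes at most 62.5 mm and 10.7 degrees, less where a joint would pass 70% of its speed; a pose out of reach is approached as far as the arm can. A call is refused whole if a number of a shift passes 0.0625 or a number of a turn 0.188, either way. A call with a gripper value outside its range is refused whole. The fingers move at their own pace and stop on an object; "force" is the grip in N (left out, the last holds). Time passes only in rows, so rows that do not move let the fingers close. It gives the time, the measured TCP pose, the force, the opening and the grip force at its end, in the units of the state.
- sense(): the state, without advancing time (a new reading comes with each control period).
- snapshot(name): name is "side" or "top"; returns the picture (420x560x3 uint8, red, green, blue); there is no depth.
- calibration(name): a dict with "camera_matrix" (3x3 intrinsics, pixels), "R" (3x3) and "t" (3): a world point X has camera coordinates R X + t. Camera axes: x right, y down, z forward; pixel columns grow to the right and rows downward; lengths in m; the calibration is good to about 2 mm. A picture is of the moment at which its call begins. calibration takes no time and is no camera call.
- sign_off(): hands the job in; it is judged then, once.
The state is a dict: "t": time; "q": joint angles; "qd": joint speeds; "tau": joint torques, N m; "tcp_pos": TCP position; "tool_rot": TCP orientation; "force": force on the tool from outside, world axes, zero at the start; "ft_torque": the same for the moment, N m; "finger_gap": opening from 0.0 (shut) to 1.0 (fully open); "gripper_force": force on a finger pad.
Only numpy, scipy, OpenCV 4.12 (cv2) and the standard library are available. Lean on these libraries where they do the work, as an engineer would, in place of code of your own. Each camera call takes 0.05 s, during which the arm holds its last target. There are 200 camera calls.

### The job

Clear up after the dissection, everything into the holder for its kind: stand the blue-capped and the green-capped sample vial in the two empty cells of the white vial rack, stand the immersion oil bottle in the empty bay of the wooden caddy beside the cover slips, and lay the scalpel and the mounted needle in the two empty places of the instrument rest, one in each and lying across both of its bars, with the needle point and the guarded blade away from the robot. Keep the vials and the bottle upright all the time, leave the forceps and the white-capped vial where they are already put away, and let go of everything at the end.

Things in the scene. Friction and masses are not known exactly. Their poses are not given: they have to be found in the camera images.
- scalpel: scalpel lying on the bench, 159 long, 12 wide, 8 high: grey metal handle, blue plastic guard over the blade. Origin: middle of its length, underside. y runs along it: guarded blade end at y = -80, bare handle end at y = +80; z up. Grip it within 15 of the origin, across the width.
- mounted_needle: mounted needle lying on the bench, 128 long: light brown wooden handle 10 wide, 10 high, with a thin steel needle. Origin: middle of the whole length, underside. y runs along it: needle point at y = -64, handle from y = -20 to +64; z up. Grip it across the handle's middle, y = +22, its balance. Only the handle can be gripped or rest on something.
- vial_0: sample vial standing on the bench, 50 tall: clear body 22 across, brownish contents, blue screw cap 24 across from 39 up to the top. Origin: centre of its underside; z up. Grip it about 40 above its underside (upper body and cap), so that the fingertips stay above the cell walls.
- vial_1: sample vial standing on the bench, 50 tall: clear body 22 across, brownish contents, green screw cap 24 across from 39 up to the top. Origin: centre of its underside; z up. Grip it about 40 above its underside (upper body and cap), so that the fingertips stay above the cell walls.
- oil_bottle: immersion oil bottle standing on the bench, 50 tall: white body 26 across up to 36, yellow label, red cap 16 across above. Origin: centre of its underside; z up. Grip it about 40 above its underside (top of the body and cap), so that the fingertips stay above the bay walls.
- instrument_rest: instrument rest: aluminium tray 90 (x) by 150 (y), 4 thick, with two black bars along y, 10 thick, at x = 17 and 73, tops at z = 20, each with four fins (5 wide, tops z = 30) at y = -69, -24, 24, 69. Places between fins: y = 46.5 (holds the forceps), 0 and -46.5 (empty). Tools lie along x over both bars; fingers fit between the bars. Fixed. Origin: middle of the lower edge nearest the robot; x to its back, y to its left, z up.
- vial_rack: white plastic vial rack, 48 (x) by 136 (y), end lips to 152, 19 high: a row of three square cells, 40 inside, walls 4, floor at z = 4, centres at x = 24 and y = 44 (holds the white-capped vial), 0 and -44 (empty). Neighbouring vials stand only 20 apart: close the fingers along x there. Fixed. Origin: middle of the lower edge nearest the robot; x to its back, y to its left, z up.
- caddy: small light wooden caddy, 56 (x) by 107 (y), 20 high: two bays about 46 square inside, walls 5, floor at z = 5, centres at x = 28 and y = 25.5 (holds a blue and white box of cover slips, fixed, 14 high) and y = -25.5 (empty, for the oil bottle). Fixed. Origin: middle of the lower edge nearest the robot; x to its back, y to its left, z up.
- forceps: grey metal forceps, 132 long, 13 wide, 9 high, loose, already put away in the instrument rest's place at y = 46.5; leave them there. Origin: middle of the length, underside; y along them.
- vial_2: sample vial like the others but with bluish contents and a white cap, loose, already put away in the vial rack's cell at y = 44; leave it there. Origin: centre of its underside; z up.
Things that resemble listed ones, but are neither listed nor needed, are in the scene too. Leave any orange or turquoise look-alike of the oil_bottle alone.

How it is judged:
At the end, for the whole second after the job is handed in: Vials upright, one in each empty rack cell (10 mm from centre); oil bottle upright in the empty bay (12 mm); scalpel and needle level on both bars, one in each empty place (15 mm sideways, 20 degrees; lengthwise 22 and 16 mm), points to the back; all released and at rest ((((x of scalpel in the frame of instrument_rest between 0.023 and 0.067 m and y of scalpel in the frame of instrument_rest between -0.015 and 0.015 m and z of scalpel in the frame of instrument_rest between 0.015 and 0.025 m and angle between the y axis of scalpel and the x axis of instrument_rest, either way round below 0.35 rad and angle between scalpel's own z axis and vertical below 0.12 rad and y of instrument_rest in the frame of scalpel above 0.02 m) and (x of mounted_needle in the frame of instrument_rest between 0.051 and 0.083 m and y of mounted_needle in the frame of instrument_rest between -0.0615 and -0.0315 m and z of mounted_needle in the frame of instrument_rest between 0.015 and 0.025 m and angle between the y axis of mounted_needle and the x axis of instrument_rest, either way round below 0.35 rad and angle between mounted_needle's own z axis and vertical below 0.12 rad and y of instrument_rest in the frame of mounted_needle above 0.02 m)) or ((x of scalpel in the frame of instrument_rest between 0.023 and 0.067 m and y of scalpel in the frame of instrument_rest between -0.0615 and -0.0315 m and z of scalpel in the frame of instrument_rest between 0.015 and 0.025 m and angle between the y axis of scalpel and the x axis of instrument_rest, either way round below 0.35 rad and angle between scalpel's own z axis and vertical below 0.12 rad and y of instrument_rest in the frame of scalpel above 0.02 m) and (x of mounted_needle in the frame of instrument_rest between 0.051 and 0.083 m and y of mounted_needle in the frame of instrument_rest between -0.015 and 0.015 m and z of mounted_needle in the frame of instrument_rest between 0.015 and 0.025 m and angle between the y axis of mounted_needle and the x axis of instrument_rest, either way round below 0.35 rad and angle between mounted_needle's own z axis and vertical below 0.12 rad and y of instrument_rest in the frame of mounted_needle above 0.02 m))) and (((x of vial_0 in the frame of vial_rack between 0.014 and 0.034 m and y of vial_0 in the frame of vial_rack between -0.01 and 0.01 m and z of vial_0 in the frame of vial_rack between 0 and 0.008 m and angle between vial_0's own z axis and vertical below 0.12 rad) and (x of vial_1 in the frame of vial_rack between 0.014 and 0.034 m and y of vial_1 in the frame of vial_rack between -0.054 and -0.034 m and z of vial_1 in the frame of vial_rack between 0 and 0.008 m and angle between vial_1's own z axis and vertical below 0.12 rad)) or ((x of vial_0 in the frame of vial_rack between 0.014 and 0.034 m and y of vial_0 in the frame of vial_rack between -0.054 and -0.034 m and z of vial_0 in the frame of vial_rack between 0 and 0.008 m and angle between vial_0's own z axis and vertical below 0.12 rad) and (x of vial_1 in the frame of vial_rack between 0.014 and 0.034 m and y of vial_1 in the frame of vial_rack between -0.01 and 0.01 m and z of vial_1 in the frame of vial_rack between 0 and 0.008 m and angle between vial_1's own z axis and vertical below 0.12 rad))) and x of oil_bottle in the frame of caddy between 0.016 and 0.04 m and y of oil_bottle in the frame of caddy between -0.0375 and -0.0135 m and z of oil_bottle in the frame of caddy between 0.001 and 0.009 m and angle between oil_bottle's own z axis and vertical below 0.12 rad and linear speed of each of scalpel, mounted_needle, vial_0, vial_1, oil_bottle below 0.02 m/s and contact force between each of scalpel, mounted_needle, vial_0, vial_1, oil_bottle and the fingers below 0.05 N); the robot touches nothing.
It fails at once if a vial or the oil bottle is tipped over (more than 45 degrees) (angle between any of vial_0, vial_1, oil_bottle, vial_2's own z axis and vertical above 0.785 rad).
It fails at once if the forceps or the white-capped vial already put away is displaced by more than 20 mm (distance of any of forceps, vial_2 from where it was at the start of the episode above 0.02 m).
It also fails if it takes over 128 s, if anything falls off the work surface, if the arm or the gripper's body presses on something with over 40 N, if the wrist force passes 120 N, or if a joint passes its speed limit or range.

## Working session

There is one attempt and no reset: what is moved stays moved. The work goes in short steps, Python scripts to look and compute and a tool call to move; the robot and the scene stay as the last step left them, time stands still between calls to the robot, and variables do not carry over. Pictures are saved under pics/ and viewed, at most 14 in all, crops included, and the job is handed in when it is done.

Besides the shell and the picture viewer there is one more tool, called after "Emit:" as name([rows], argument=value, ...), one row to a line, values as JSON. apply_moves: Moves the arm, as the interface text tells. Its arguments: {"type":"object","properties":{"plan":{"type":"array"},"force":{"type":"number"}},"required":["plan"]}

```bash
mkdir -p pics; ls; python3 - <<'E'
from station import *
import cv2,numpy as np
for n in("side","top"):
    im=snapshot(n); cv2.imwrite(f"pics/{n}0.png",cv2.resize(im[:,:,::-1],(784,588),interpolation=cv2.INTER_CUBIC))
    c=calibration(n);print(n,np.round(c["camera_matrix"],1).tolist(),np.round(c["R"],3).tolist(),np.round(c["t"],3).tolist(),"pos",np.round(-np.array(c["R"]).T@c["t"],3))
s=sense();print(s)
E
```

```text
pics
side [[415.4, 0.0, 283.1], [0.0, 415.4, 206.9], [0.0, 0.0, 1.0]] [[0.838, -0.545, 0.014], [-0.265, -0.43, -0.863], [0.477, 0.719, -0.505]] [-0.384, 0.227, 0.673] pos [ 0.061 -0.596  0.542]
top [[474.3, 0.0, 284.2], [0.0, 474.3, 211.5], [0.0, 0.0, 1.0]] [[-0.006, -1.0, -0.018], [-0.993, 0.008, -0.119], [0.119, 0.017, -0.993]] [0.085, 0.543, 1.302] pos [0.384 0.058 1.359]
{'t': 0.1, 'q': array([ 1.12745858e+00,  5.28378364e-01,  1.43375283e+00,  2.90899943e-05,
        1.18143778e+00, -1.78490221e-01]), 'qd': array([ 0.00122136, -0.00133398, -0.00362049, -0.00175013,  0.00091707,
        0.00141811]), 'tau': array([-1.45358490e-04, -4.43303418e+01, -1.78584981e+01, -2.28305253e-04,
        3.88798333e-03, -1.96461923e-05]), 'tcp_pos': array([0.16325191, 0.60257418, 0.19843517]), 'tool_rot': array([ 1.32042494e-01,  9.91243564e-01, -9.36667850e-04, -3.15112969e-04]), 'force': array([ 0.62278867, -0.42917197,  0.03630823]), 'ft_torque': array([ 0.04638734, -0.02785736,  0.00083559]), 'gripper_force': 0.0, 'finger_gap': 1.0014594571501643}
```

View pics/side0.png

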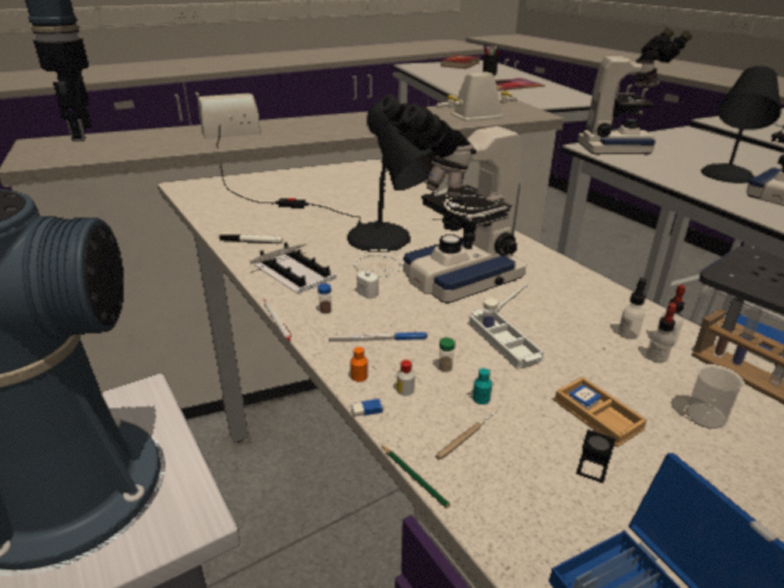

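View pics/top0.png

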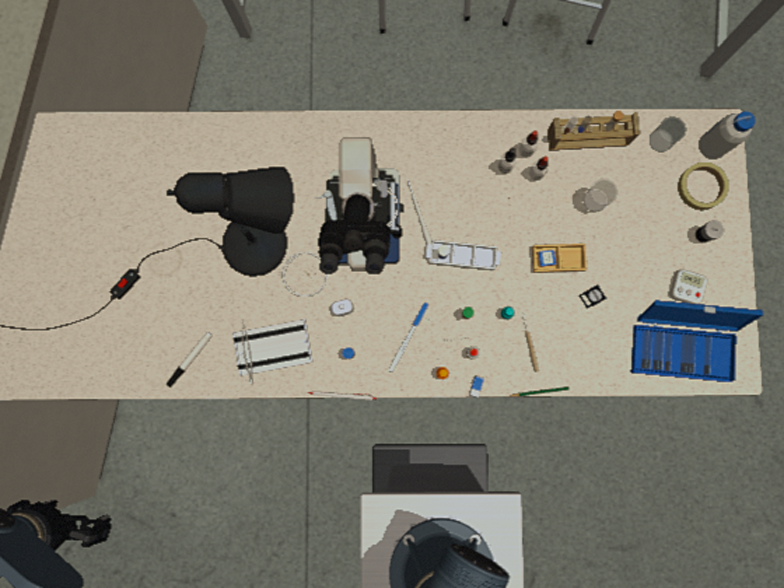

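Side view: rest at (292,265), blue vial (325,297), green vial (447,352), oil bottle (405,378), scalpel (380,337), needle (463,438), rack (505,335), caddy (600,408). Top view: the same at (273,348), (348,353), (468,312), (472,352), (408,338), (531,345), (462,255), (558,257). Next I take enlarged crops.

```bash
python3 - <<'E'
import cv2
from station import *
t=snapshot("top")[:,:,::-1];s=snapshot("side")[:,:,::-1]
cv2.imwrite("pics/t.png",t);cv2.imwrite("pics/s.png",s)
cv2.imwrite("pics/tc.png",cv2.resize(t[165:290,160:425],(795,375),interpolation=cv2.INTER_CUBIC))
cv2.imwrite("pics/sc.png",cv2.resize(s[165:350,170:435+35],(750,463),interpolation=cv2.INTER_CUBIC)) # 2.5x
E
```

```text
(no output)
```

View pics/tc.png

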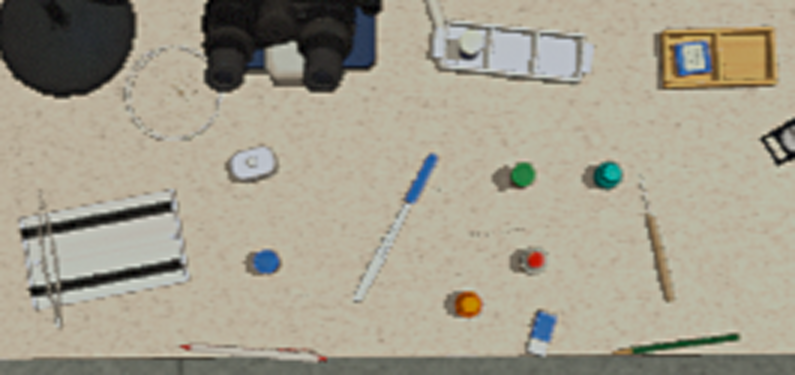

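View pics/sc.png

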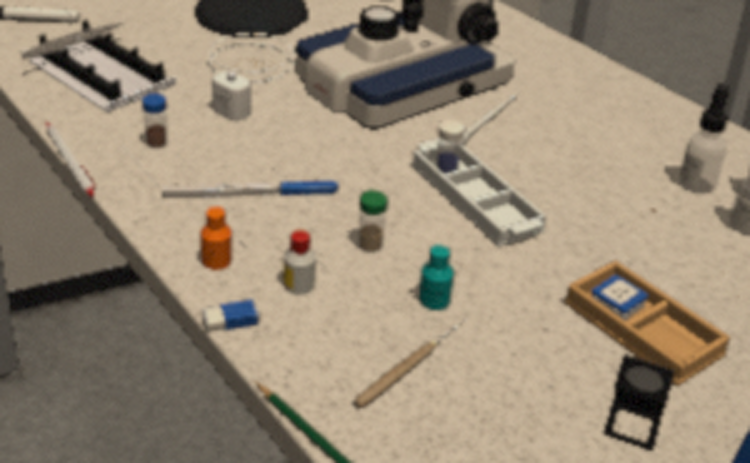

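Top crop: blue cap (266,261), green (523,174), red (536,260), scalpel (433,156)-(357,299), needle handle (650,216)-(670,299), caddy corners (661,30)…(776,86), bars (22,230)-(172,206) and (31,292)-(185,264). Side crop: the same at (154,101), (373,200), (300,238), (338,186)-(165,193), (432,346)-(359,402). Next I triangulate.

```bash
cat > h.py <<'E'
from station import *
import numpy as np,cv2
from scipy.spatial.transform import Rotation as Ro
C={n:calibration(n) for n in("top","side")}
P={n:np.array(c["camera_matrix"])@np.c_[c["R"],c["t"]] for n,c in C.items()}
T=lambda p:(np.array(p,float)+.5)/3-.5+[160,165]
S=lambda p:(np.array(p,float)+.5)/2.5-.5+[170,165]
def tri(a,b):
    X=cv2.triangulatePoints(P["top"],P["side"],np.array(a,float).reshape(2,1),np.array(b,float).reshape(2,1))[:,0]; X=X[:3]/X[3]
    return X,max(np.linalg.norm(proj(n,X)-p) for n,p in(("top",a),("side",b)))
def proj(n,X):
    h=P[n]@np.r_[X,1]; return h[:2]/h[2]
def onz(n,p,z):
    M=np.c_[P[n][:,0],P[n][:,1],P[n][:,2]*z+P[n][:,3]]
    X=np.linalg.solve(M,[p[0],p[1],1]); return np.r_[X[:2]/X[2],z]
E
python3 - <<'E'
from h import *
for k,a,b,z in [("blue",(266,261),(154,101),.05),("green",(523,174),(373,198),.05),("red",(536,260),(300,237),.05),
 ("sc blade",(433,156),(338,186),.004),("sc end",(357,299),(165,193),.004),("nd end",(670,299),(359,402),.005),("nd front",(650,216),(432,346),.005),("nd tip",(642,180),(463,320),.005),
 ("cad LB",(661,30),(616,264),.02),("cad LN",(661,88),(569,291),.02),("cad RB",(775,27),(725,338),.02),("cad RN",(776,86),(681,368),.02),
 ("rk RN",(585,82),(503,232),.019),("rk RB",(592,42),(541,215),.019),("rk LN",(431,66),(415,155),.019),
 ("bar back L",(22,232),(77,29),.03),("bar back R",(172,206),(163,73),.03),("bar near L",(31,292),(33,55),.03),("bar near R",(185,264),(117,92),.03)]:
    X,e=tri(T(a),S(b)); print(k,np.round(X,4),round(e,2),"top@z",np.round(onz("top",T(a),z)[:2],4),"side@z",np.round(onz("side",S(b),z)[:2],4))
E
```

```text
blue [0.4298 0.1809 0.0461] 0.56 top@z [0.4306 0.1801] side@z [0.4258 0.1753]
green [ 0.5086 -0.0569  0.0477] 0.47 top@z [ 0.509  -0.0571] side@z [ 0.5057 -0.059 ]
red [ 0.4294 -0.0675  0.0469] 0.43 top@z [ 0.4298 -0.0675] side@z [ 0.4264 -0.0704]
sc blade [0.5319 0.0242 0.0031] 0.27 top@z [0.5314 0.0245] side@z [0.5316 0.0229]
sc end [0.3955 0.0982 0.002 ] 0.21 top@z [0.3958 0.098 ] side@z [0.3938 0.0958]
nd end [ 0.3932 -0.197   0.0036] 0.66 top@z [ 0.3939 -0.1972] side@z [ 0.3913 -0.1975]
nd front [ 0.4719 -0.1807  0.0028] 0.43 top@z [ 0.4723 -0.1807] side@z [ 0.4695 -0.1821]
nd tip [ 0.5066 -0.174   0.0062] 0.05 top@z [ 0.5067 -0.1741] side@z [ 0.5077 -0.1731]
cad LB [ 0.6501 -0.1951  0.0129] 0.02 top@z [ 0.6487 -0.1937] side@z [ 0.6423 -0.2005]
cad LN [ 0.5954 -0.1949  0.0092] 0.82 top@z [ 0.5928 -0.192 ] side@z [ 0.5861 -0.2036]
cad RB [ 0.6493 -0.3008  0.0178] 1.59 top@z [ 0.6505 -0.302 ] side@z [ 0.6439 -0.3009]
cad RN [ 0.5944 -0.3017  0.017 ] 0.27 top@z [ 0.5937 -0.3007] side@z [ 0.5918 -0.3036]
rk RN [ 0.5988 -0.1199  0.0174] 0.62 top@z [ 0.5993 -0.1204] side@z [ 0.5959 -0.1209]
rk RB [ 0.6358 -0.1262  0.0245] 0.87 top@z [ 0.6379 -0.1279] side@z [ 0.64   -0.1206]
rk LN [0.6197 0.0245 0.0061] 0.91 top@z [0.6161 0.0258] side@z [0.6083 0.0088]
bar back L [0.4561 0.4166 0.0166] 2.31 top@z [0.46   0.4112] side@z [0.4404 0.3936]
bar back R [0.4841 0.2723 0.0183] 0.09 top@z [0.4834 0.2704] side@z [0.4745 0.2531]
bar near L [0.3996 0.4106 0.0013] 2.4 top@z [0.404  0.4014] side@z [0.3762 0.3601]
bar near R [0.4278 0.2601 0.0182] 0.92 top@z [0.4291 0.2576] side@z [0.4175 0.2418]
```

```bash
cat >> h.py <<'E'
def w(pose,p): # pose x,y,yaw ; local point
    c,s=np.cos(pose[2]),np.sin(pose[2]); return np.array([pose[0]+c*p[0]-s*p[1],pose[1]+s*p[0]+c*p[1],p[2]])
E
python3 - <<'E'
from h import *
from scipy.optimize import least_squares
def fit(pts,x0):
    f=lambda q:np.concatenate([proj(n,w(q,p))-px for n,p,px in pts])
    r=least_squares(f,x0,loss="soft_l1"); print(np.round(r.x,4),np.round(r.fun,1)); return r.x
t,s="top","side"
cad=fit([(t,(56e-3,.0535,.02),T((661,30))),(t,(0,.0535,.02),T((661,88))),(t,(.056,-.0535,.02),T((775,27))),(t,(0,-.0535,.02),T((776,86))),
 (s,(.056,.0535,.02),S((616,264))),(s,(0,.0535,.02),S((569,291))),(s,(.056,-.0535,.02),S((726,338))),(s,(0,-.0535,.02),S((681,368)))],[.6,-.25,0])
rk=fit([(t,(.048,.076,.019),T((434,22))),(t,(0,.076,.019),T((431,66))),(t,(.048,-.076,.019),T((592,42))),(t,(0,-.076,.019),T((587,82))),
 (s,(.048,-.076,.019),S((541,215))),(s,(0,-.076,.019),S((506,232))),(s,(0,.076,.019),S((415,150)))],[.6,-.05,-.11])
rs=fit([(t,(.073,.075,.02),T((22,232))),(t,(.073,-.075,.02),T((172,207))),(t,(.017,.075,.02),T((31,292))),(t,(.017,-.075,.02),T((186,265))),
 (s,(.073,-.075,.02),S((165,78))),(s,(.017,-.075,.02),S((119,95))),(s,(.017,.075,.02),S((36,62))),(s,(.073,.075,.02),S((80,30)))],[.37,.33,.17])
np.savez("f.npz",cad=cad,rk=rk,rs=rs)
def draw(im,n,pts,f,close=True):
    a=np.array([f(proj(n,p)) for p in pts]); cv2.polylines(im,[np.round(a).astype(int)],close,(0,0,255),1)
ft=lambda p:(p+.5-[160,165])*3-.5; fs=lambda p:(p+.5-[170,165])*2.5-.5
for n,fn,g in((t,"tc",ft),(s,"sc",fs)):
    im=cv2.imread(f"pics/{fn}.png")
    R=lambda q,x0,x1,y0,y1,z:draw(im,n,[w(q,(x,y,z)) for x,y in((x0,y0),(x1,y0),(x1,y1),(x0,y1))],g)
    R(cad,0,.056,-.0535,.0535,.02);R(cad,.005,.051,-.0485,-.0025,.005)
    R(rk,0,.048,-.068,.068,.019)
    for c in(0,-.044):R(rk,.004,.044,c-.02,c+.02,.004)
    R(rs,0,.09,-.075,.075,.004)
    for c in(.017,.073):R(rs,c-.005,c+.005,-.075,.075,.02)
    cv2.imwrite(f"pics/{fn}o.png",im)
    if n==t:cv2.imwrite("pics/o.png",im)
a=cv2.imread("pics/tco.png");b=cv2.imread("pics/sco.png")
# one composite picture
c=np.zeros((600,795,3),np.uint8);c[:320]=a[:320];c[320:600,:750]=b[:280];cv2.imwrite("pics/comp.png",c)
for k,p in(("mid",w(rk,(.024,0,.004))),("right",w(rk,(.024,-.044,.004))),("white",w(rk,(.024,.044,.054))),("bay",w(cad,(.028,-.0255,.005))),("p0",w(rs,(.045,0,.02))),("p1",w(rs,(.045,-.0465,.02)))):print(k,np.round(p,4))
E
```

```text
[ 0.5923 -0.2492  0.0068] [ 0.6  0.3  1.3  0.3  0.2  0.7  0.8  0.4 -0.  -2.3 -0.9 -3.3  1.9 -0.5
 -0.1 -0.5]
[ 0.6056 -0.0474 -0.121 ] [ 0.  -1.2 -0.8  0.5  0.2 -2.1  0.2  1.   4.1  1.3 -0.4  0.4 -3.1 -2.6]
[0.3968 0.3273 0.1878] [-0.3  2.2  1.6  0.2 -0.1  1.7  0.5  0.3 -0.4 -1.6  0.5 -1.3  1.3 -8.
  0.7 -1.2]
mid [ 0.6294 -0.0503  0.004 ]
right [ 0.6241 -0.0939  0.004 ]
white [ 0.6347 -0.0066  0.054 ]
bay [ 0.6204 -0.2746  0.005 ]
p0 [0.441  0.3357 0.02  ]
p1 [0.4497 0.2901 0.02  ]
```

View pics/comp.png

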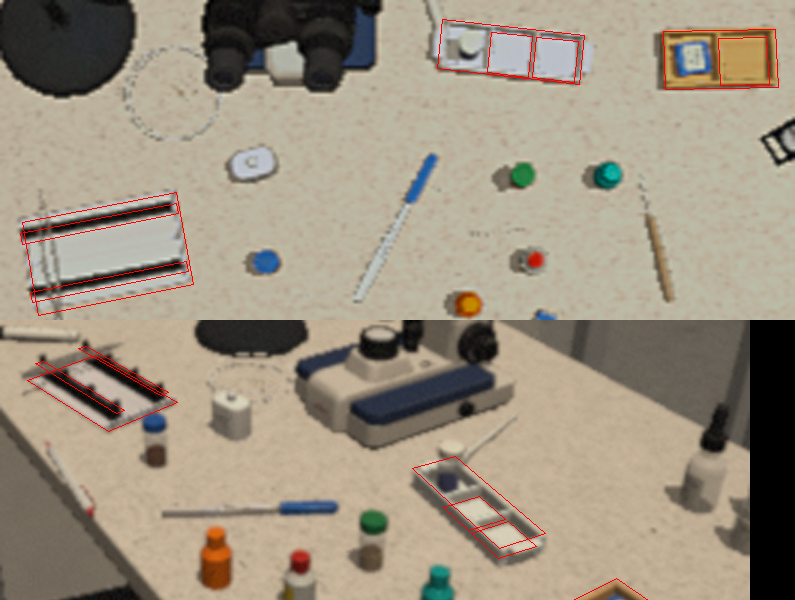

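Overlay: caddy, rack cells and rest match the picture within about 3 mm (the tray model sits ~4 crop px low-right at (193,285); corrected to centre (.443,.338), yaw .17). Now the scalpel.

```bash
cat > go.py <<'E'
# usage: go.py x y z phi_deg [step]; prints rows from the present pose
import sys; from h import *
x,y,z,ph=map(float,sys.argv[1:5]); st=float(sys.argv[5]) if len(sys.argv)>5 else .05
s=sense(); R0=Ro.from_quat(s["tool_rot"]); p0=s["tcp_pos"]; ph=np.radians(ph)
Y=np.array([np.cos(ph),np.sin(ph),0]);Z=np.array([0,0,-1]);X=np.cross(Y,Z)
if abs(R0.apply([0,1,0])@Y)<.0: pass
r=(R0.inv()*Ro.from_matrix(np.c_[X,Y,Z])).as_rotvec()
d=np.array([x,y,z])-p0
n=max(1,int(np.ceil(max(np.linalg.norm(d)/st,np.linalg.norm(r)/.16))))
for i in range(n):
    Ri=R0*Ro.from_rotvec(r*i/n); print(np.round(np.r_[Ri.inv().apply(d/n),r/n],4).tolist())
print(n,"rows; now",np.round(p0,4),"gap",round(s["finger_gap"],3),"phi",round(np.degrees(np.arctan2(*R0.apply([0,1,0])[[1,0]])),1),"F",np.round(s["force"],1),"q",np.round(s["q"],2),"t",round(s["t"],2))
E
python3 go.py .4635 .061 .1 61.5 .055
```

```text
[-0.036, -0.037, 0.0083, -0.0001, -0.0, 0.0194]
[-0.0367, -0.0363, 0.0083, -0.0001, -0.0, 0.0194]
[-0.0374, -0.0356, 0.0083, -0.0001, -0.0, 0.0194]
[-0.0381, -0.0349, 0.0083, -0.0001, -0.0, 0.0194]
[-0.0387, -0.0341, 0.0083, -0.0001, -0.0, 0.0194]
[-0.0394, -0.0334, 0.0082, -0.0001, -0.0, 0.0194]
[-0.04, -0.0326, 0.0082, -0.0001, -0.0, 0.0194]
[-0.0406, -0.0318, 0.0082, -0.0001, -0.0, 0.0194]
[-0.0412, -0.031, 0.0082, -0.0001, -0.0, 0.0194]
[-0.0418, -0.0302, 0.0082, -0.0001, -0.0, 0.0194]
[-0.0424, -0.0294, 0.0082, -0.0001, -0.0, 0.0194]
[-0.043, -0.0286, 0.0082, -0.0001, -0.0, 0.0194]
12 rows; now [0.1633 0.6028 0.1987] gap 0.999 phi 74.8 F [-0.6  0.7 -0.8] q [ 1.13  0.53  1.43 -0.    1.18 -0.18] t 0.2
```

Emit:
apply_moves([
  [-0.036,-0.037,0.008,0,0,0.0194,-0.1],
  [-0.0367,-0.0363,0.008,0,0,0.0194,-0.1],
  [-0.0374,-0.0356,0.008,0,0,0.0194,-0.1],
  [-0.0381,-0.0349,0.008,0,0,0.0194,-0.1],
  [-0.0387,-0.0341,0.008,0,0,0.0194,-0.1],
  [-0.0394,-0.0334,0.008,0,0,0.0194,-0.1],
  [-0.04,-0.0326,0.008,0,0,0.0194,-0.1],
  [-0.0406,-0.0318,0.008,0,0,0.0194,-0.1],
])

```text
t: 1.2
tcp_pos: [0.3647, 0.2407, 0.1352]
tool_rot: [0.209, 0.978, 0.0, 0.0]
force: [0.7, 0.7, 0.1]
finger_gap: 0.549
gripper_force: 0.0
```

Emit:
apply_moves([
  [-0.0412,-0.031,0.008,0,0,0.0194,-0.1],
  [-0.0418,-0.0302,0.008,0,0,0.0194,-0.1],
  [-0.0424,-0.0294,0.008,0,0,0.0194,-0.1],
  [-0.043,-0.0286,0.008,0,0,0.0194,-0.1],
  [0,0,0,0,0,0,-0.1],
  [0,0,0,0,0,0,-0.1],
])

```text
t: 1.95
tcp_pos: [0.463, 0.0616, 0.1031]
tool_rot: [0.247, 0.969, 0.0, -0.001]
force: [-0.2, 0.9, -0.9]
finger_gap: 0.547
gripper_force: 0.0
```

```bash
python3 go.py .4635 .061 .03 61.5 .055; python3 - <<'E'
from h import *
t=snapshot("top");s=snapshot("side")
a=cv2.resize(t[190:290,240:373,::-1],(399,300),interpolation=2);b=cv2.resize(s[200:300,220:353,::-1],(399,300),interpolation=2)
cv2.imwrite("pics/g1.png",np.hstack([a,b]))
E
```

```text
[-0.0004, -0.0001, 0.0366, -0.0002, -0.0007, -0.0005]
[-0.0004, -0.0001, 0.0366, -0.0002, -0.0007, -0.0005]
2 rows; now [0.463  0.0616 0.1031] gap 0.547 phi 61.4 F [-0.2  0.9 -0.9] q [-0.11  0.48  1.91  0.    0.75 -1.18] t 1.95
```

View pics/g1.png

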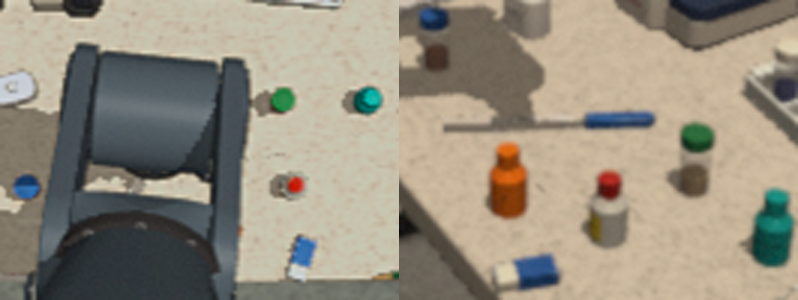

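The arm covers the scalpel from above. The side crop still shows it lying at (445,127)-(655,120), untouched. Descend and grip.

Emit:
apply_moves([
  [0,0,0.045,0,0,0,-0.1],
  [0,0,0.035,0,0,0,-0.1],
  [0,0,0.02,0,0,0,-0.1],
  [0,0,0,0,0,0,0.5],
  [0,0,0,0,0,0,1],
  [0,0,0,0,0,0,1],
  [0,0,0,0,0,0,1],
  [0,0,0,0,0,0,1],
], force=50)

```text
t: 3.05
tcp_pos: [0.4641, 0.0614, 0.0038]
tool_rot: [0.246, 0.969, 0.0, 0.001]
force: [-0.3, 0.5, -0.6]
finger_gap: -0.002
gripper_force: 0.0
```

```bash
python3 - <<'E'
from h import *
t=snapshot("top");s=snapshot("side")
a=cv2.resize(t[190:290,240:373,::-1],(399,300),interpolation=2);b=cv2.resize(s[200:300,220:353,::-1],(399,300),interpolation=2)
cv2.imwrite("pics/g2.png",np.hstack([a,b]))
E
```

```text
(no output)
```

View pics/g2.png

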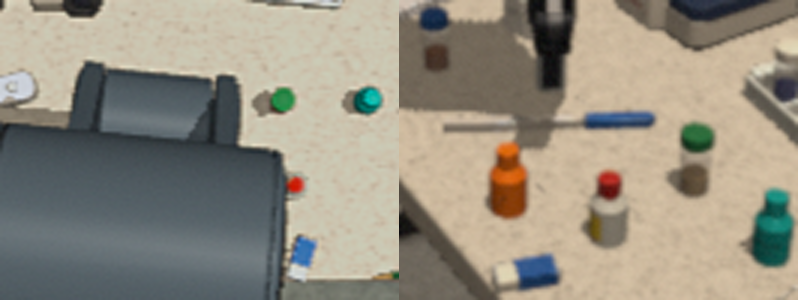

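```bash
python3 - <<'E'
from h import *
s=sense();p=s["tcp_pos"];print(p,s["t"]);q=(270.3,229.3)
print("proj tcp side",proj("side",p),"seen",q,"onz",onz("side",q,.0038), onz("side",q,.03))
for z in(.01,.02,.03,.04,.05):print(z,proj("side",[p[0],p[1],z]))
E
```

```text
[0.46389678 0.06142117 0.00355944] 3.15
proj tcp side [270.50851952 240.04518069] seen (270.3, 229.3) onz [0.48625914 0.09876055 0.0038    ] [0.46555075 0.06495008 0.03      ]
0.01 [270.50556538 237.68780827]
0.02 [270.50093755 233.99485834]
0.03 [270.49625907 230.26148654]
0.04 [270.49152909 226.48702557]
0.05 [270.48674677 222.67079332]
```

```bash
python3 - <<'E'
from h import *
p=np.array([.1633,.6026,.1984]);im=cv2.imread("pics/s.png")
print(proj("side",p),[proj("side",p+[0,0,d]).round(1) for d in(.013,.03,.045)])
n=snapshot("side")[:,:,::-1]
a=im[40:125,20:95];b=n[180:260,235:310]
cv2.imwrite("pics/g3.png",np.hstack([cv2.resize(a,(375,425),interpolation=2),cv2.resize(b,(375,425),interpolation=2)]))
E
```

```text
[ 63.66793476 112.45598968] [array([ 62.4, 107.6]), array([ 60.7, 101.1]), array([59.2, 95.2])]
```

View pics/g3.png

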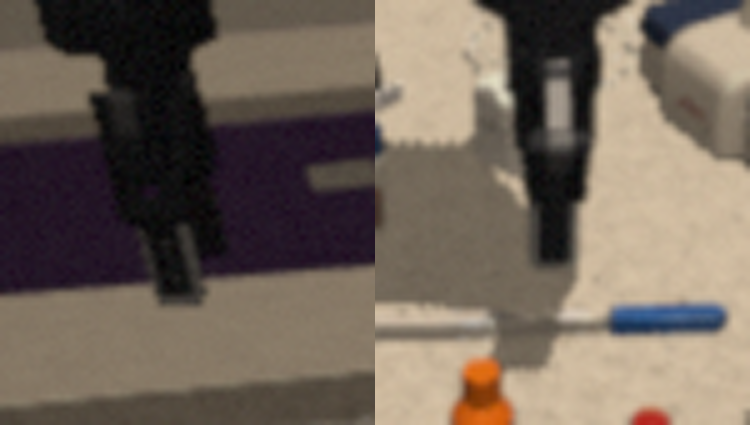

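```bash
python3 - <<'E'
from h import *
print("shadow tip",onz("side",(265,253.4),0)); q=(271,233)
for z in(.004,.01,.015,.02,.025,.03):print(z,onz("side",q,z))
E
```

```text
shadow tip [0.43010236 0.0291811  0.        ]
0.004 [0.47937221 0.08444447 0.004     ]
0.01 [0.47470489 0.07685844 0.01      ]
0.015 [0.47081546 0.07053675 0.015     ]
0.02 [0.46692603 0.06421506 0.02      ]
0.025 [0.4630366  0.05789336 0.025     ]
0.03 [0.45914717 0.05157167 0.03      ]
```

Emit:
apply_moves([
  [0,0,0,0,0,0,-0.1],
  [0,0,0,0,0,0,-0.1],
  [0,0,0,0,0,0,-0.1],
  [0,0,0.006,0,0,0,-0.1],
  [0,0,0.005,0,0,0,-0.1],
  [0,0,0,0,0,0,-0.1],
])

```text
t: 3.95
tcp_pos: [0.4633, 0.0615, -0.0083]
tool_rot: [0.246, 0.969, -0.0, -0.001]
force: [-0.8, -0.6, 0.7]
finger_gap: 0.552
gripper_force: 0.0
```

Emit:
apply_moves([
  [0,0,0.004,0,0,0,-0.1],
  [0,0,0.004,0,0,0,-0.1],
  [0,0,0,0,0,0,0.3],
  [0,0,0,0,0,0,1],
  [0,0,0,0,0,0,1],
  [0,0,0,0,0,0,1],
  [0,0,0,0,0,0,1],
])

```text
t: 4.82
tcp_pos: [0.4638, 0.0615, -0.0156]
tool_rot: [0.246, 0.969, 0.0, 0.0]
force: [-0.3, 0.2, -0.0]
finger_gap: -0.0
gripper_force: 0.0
```

```bash
python3 - <<'E'
from h import *
n=snapshot("side")[:,:,::-1]
cv2.imwrite("pics/g4.png",cv2.resize(n[190:265,225:325],(800,600),interpolation=2))
E
```

```text
(no output)
```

View pics/g4.png

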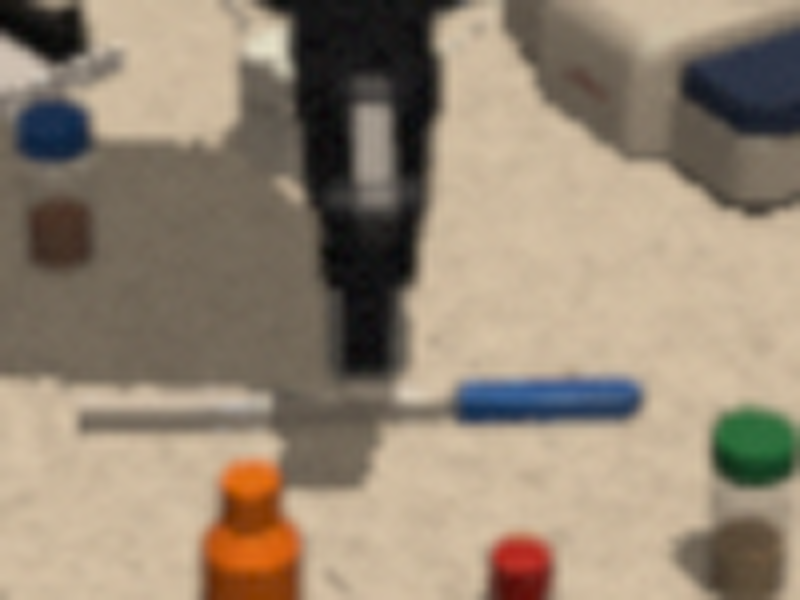

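Side crop: fingertips end at about (370,380), just above the scalpel's top edge at (370,392), so the shut fingers closed above it. The reported z sits some 22–26 mm below the true tip. I'll open and feel down for the bench.

Emit:
apply_moves([
  [0,0,0,0,0,0,0.2],
  [0,0,0,0,0,0,0.2],
  [0,0,0.005,0,0,0,0.2],
  [0,0,0.003,0,0,0,0.2],
  [0,0,0,0,0,0,0.2],
])

```text
t: 5.5
tcp_pos: [0.4634, 0.0615, -0.0241]
tool_rot: [0.246, 0.969, -0.0, -0.0]
force: [0.6, 0.5, 0.4]
finger_gap: 0.4
gripper_force: 0.0
```

Emit:
apply_moves([
  [0,0,0,0,0,0,0.6],
  [0,0,0,0,0,0,1],
  [0,0,0,0,0,0,1],
  [0,0,0,0,0,0,1],
  [0,0,0,0,0,0,1],
])

```text
t: 6.12
tcp_pos: [0.464, 0.0615, -0.0234]
tool_rot: [0.246, 0.969, 0.0, 0.0]
force: [0.1, 0.0, 4.7]
finger_gap: 0.003
gripper_force: 2.3
```

Emit:
apply_moves([
  [0,0,0,0,0,0,0.3],
  [0,0,0,0,0,0,0.3],
  [0,0,0.003,0,0,0,0.3],
  [0,0,0,0,0,0,0.3],
])

```text
t: 6.62
tcp_pos: [0.4633, 0.0615, -0.0271]
tool_rot: [0.246, 0.969, -0.0, -0.001]
force: [0.2, 0.2, -0.3]
finger_gap: 0.351
gripper_force: 0.0
```

Emit:
apply_moves([
  [0,0,0,0,0,0,0.6],
  [0,0,0,0,0,0,0.8],
  [0,0,0,0,0,0,1],
  [0,0,0,0,0,0,1],
])

```text
t: 7.12
tcp_pos: [0.4637, 0.0615, -0.0266]
tool_rot: [0.246, 0.969, -0.0, -0.0]
force: [0.4, -0.5, 1.4]
finger_gap: 0.064
gripper_force: 48.9
```

```bash
python3 - <<'E'
from h import *
s=sense();print(s["finger_gap"],s["gripper_force"],s["force"],s["tcp_pos"])
n=snapshot("side")[:,:,::-1];t=snapshot("top")[:,:,::-1]
cv2.imwrite("pics/g5.png",np.hstack([cv2.resize(n[205:265,225:285+7],(402,360),interpolation=2),cv2.resize(t[205:280,260:343],(398,360),interpolation=2)]))
E
```

```text
0.06406277448973505 48.856338811674505 [ 0.39343962 -0.46785566  1.3695292 ] [ 0.46369405  0.06150139 -0.02659972]
```

View pics/g5.png

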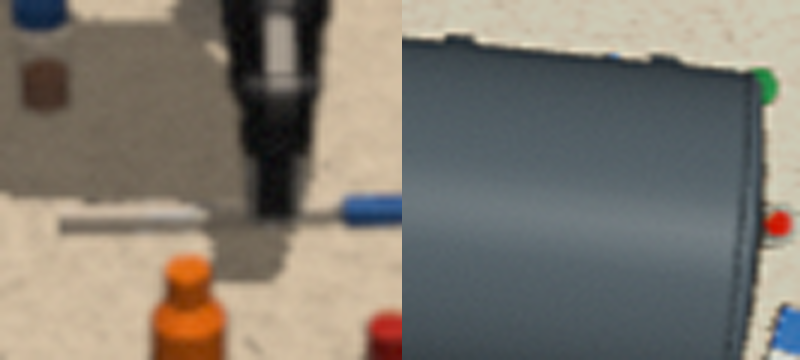

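Side crop: the fingers now reach down to the scalpel at (275,215), and 49 N of grip shows it is held. I'll regrip 2 mm deeper, then lift.

Emit:
apply_moves([
  [0,0,0,0,0,0,0.4],
  [0,0,0,0,0,0,0.4],
  [0,0,0.0018,0,0,0,0.4],
  [0,0,0,0,0,0,0.8],
  [0,0,0,0,0,0,1],
  [0,0,0,0,0,0,1],
  [0,0,0,0,0,0,1],
], force=60)

```text
t: 8.1
tcp_pos: [0.4636, 0.0615, -0.0285]
tool_rot: [0.246, 0.969, -0.0, -0.0]
force: [0.3, -0.1, 1.5]
finger_gap: 0.065
gripper_force: 58.7
```

Emit:
apply_moves([
  [0,0,-0.02,0,0,0,1],
  [0,0,-0.04,0,0,0,1],
  [0,0,-0.04,0,0,0,1],
  [0,0,0,0,0,0,1],
])

```text
t: 8.6
tcp_pos: [0.4659, 0.0614, 0.0739]
tool_rot: [0.246, 0.969, 0.0, 0.003]
force: [-0.2, -0.0, -0.7]
finger_gap: 0.061
gripper_force: 58.7
```

```bash
python3 go.py .443 .338 .08 100 .045
```

```text
[0.0217, 0.0332, -0.0009, 0.0001, 0.001, -0.096]
[0.0184, 0.0351, -0.0009, 0.0001, 0.001, -0.096]
[0.015, 0.0367, -0.0009, 0.0001, 0.001, -0.096]
[0.0114, 0.038, -0.0009, 0.0001, 0.001, -0.096]
[0.0077, 0.0389, -0.0009, 0.0001, 0.001, -0.096]
[0.004, 0.0395, -0.0009, 0.0001, 0.001, -0.096]
[0.0002, 0.0397, -0.0009, 0.0001, 0.001, -0.096]
7 rows; now [0.4659 0.0614 0.0739] gap 0.061 phi 61.5 F [-0.2 -0.  -0.7] q [-0.11  0.53  1.93  0.    0.67 -1.18] t 8.6
```

Emit:
apply_moves([
  [0.0217,0.0332,-0.001,0,0,-0.096,1],
  [0.0184,0.0351,-0.001,0,0,-0.096,1],
  [0.015,0.0367,-0.001,0,0,-0.096,1],
  [0.0114,0.038,-0.001,0,0,-0.096,1],
  [0.0077,0.0389,-0.001,0,0,-0.096,1],
  [0.004,0.0395,-0.001,0,0,-0.096,1],
  [0.0002,0.0397,-0.001,0,0,-0.096,1],
  [0,0,0,0,0,0,1],
])

```text
t: 9.6
tcp_pos: [0.4401, 0.3404, 0.0773]
tool_rot: [-0.089, 0.996, 0.0, -0.0]
force: [0.5, -0.6, -0.1]
finger_gap: 0.064
gripper_force: 58.8
```

```bash
python3 go.py .443 .338 .03 100 .045; python3 - <<'E'
from h import *
n=snapshot("side")[:,:,::-1];t=snapshot("top")[:,:,::-1]
cv2.imwrite("pics/g6.png",np.hstack([cv2.resize(n[130:230,160:270],(440,400),interpolation=2),cv2.resize(t[200:290,150:231],(360,400),interpolation=2)]))
E
```

```text
[-0.0012, -0.0014, 0.0236, 0.0001, -0.0003, 0.0018]
[-0.0012, -0.0014, 0.0236, 0.0001, -0.0003, 0.0018]
2 rows; now [0.4401 0.3404 0.0773] gap 0.064 phi 100.2 F [ 0.5 -0.6 -0.1] q [ 0.46  0.61  1.71  0.    0.82 -1.29] t 9.6
```

View pics/g6.png

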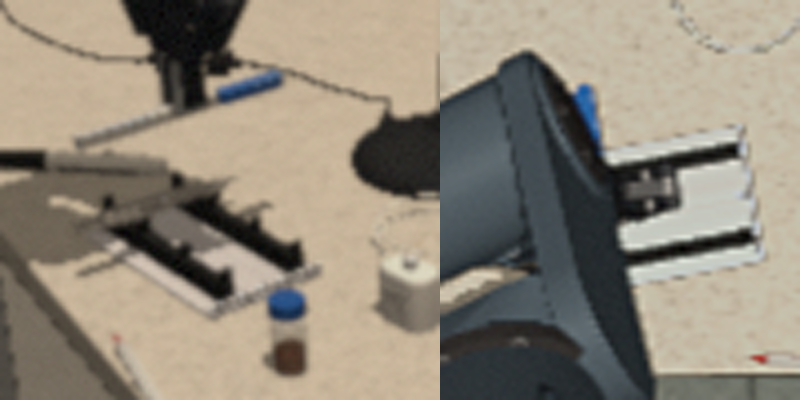

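Side: the held scalpel is level, from (78,143) to the guarded end at (280,78), guard to the back and above the middle place; forceps at (150,210) in place. Now I check its location numerically.

```bash
python3 - <<'E'
from h import *
for z in(.085,.1,.112,.125):
    a=onz("side",(230,149.5),z);b=onz("side",(179.5,165.8),z);print(z,((a+b)/2).round(4),np.linalg.norm(a-b).round(4),np.degrees(np.arctan2(*(a-b)[[1,0]])).round(1))
E
```

```text
0.085 [0.4587 0.388  0.085 ] 0.1642 10.8
0.1 [0.4456 0.3557 0.1   ] 0.1588 10.8
0.112 [0.4352 0.3299 0.112 ] 0.1545 10.8
0.125 [0.4239 0.3019 0.125 ] 0.1498 10.8
```

Emit:
apply_moves([
  [-0.0025,-0.003,0.03,0,0,0,1],
  [0,0,0.03,0,0,0,1],
  [0,0,0.018,0,0,0,1],
  [0,0,0.004,0,0,0,1],
  [0,0,0.002,0,0,0,1],
  [0,0,0,0,0,0,1],
])

```text
t: 10.45
tcp_pos: [0.4445, 0.3359, -0.0048]
tool_rot: [-0.087, 0.996, 0.0, 0.001]
force: [0.5, -0.5, -0.6]
finger_gap: 0.068
gripper_force: 58.8
```

Emit:
apply_moves([
  [0,0.002,0.002,0,0,0,1],
  [0,0,0.001,0,0,0,1],
  [0,0,0.001,0,0,0,1],
  [0,0,0,0,0,0,1],
])

```text
t: 10.95
tcp_pos: [0.4437, 0.338, -0.0085]
tool_rot: [-0.087, 0.996, 0.0, 0.0]
force: [-1.5, -0.6, 5.1]
finger_gap: 0.063
gripper_force: 59.6
```

Contact with the bars at the expected height, so release and rise.

Emit:
apply_moves([
  [0,0,0,0,0,0,0.4],
  [0,0,0,0,0,0,0.4],
  [0,0,0,0,0,0,0.4],
  [0,0,-0.03,0,0,0,0.4],
  [0,0,-0.045,0,0,0,0.4],
  [0,0,-0.045,0,0,0,0.4],
  [0,0,0,0,0,0,0.4],
])

```text
t: 11.82
tcp_pos: [0.4461, 0.339, 0.114]
tool_rot: [-0.087, 0.996, 0.001, 0.004]
force: [0.2, -0.0, -1.0]
finger_gap: 0.299
gripper_force: 0.0
```

```bash
python3 go.py .416 -.192 .11 101.6 .055; python3 - <<'E'
from h import *
n=snapshot("side")[:,:,::-1];cv2.imwrite("pics/s7.png",n)
h=cv2.cvtColor(n,cv2.COLOR_BGR2HSV);m=cv2.inRange(h,(100,120,60),(125,255,255));m[:, :185]=0;m[:,245:]=0;m[:150]=0;m[195:]=0
for c in cv2.findContours(m,0,1)[0]:print(cv2.boundingRect(c),cv2.contourArea(c))
E
```

```text
[0.0122, -0.0518, 0.0002, 0.0002, 0.0008, -0.0028]
[0.0123, -0.0517, 0.0002, 0.0002, 0.0008, -0.0028]
[0.0125, -0.0517, 0.0002, 0.0002, 0.0008, -0.0028]
[0.0126, -0.0517, 0.0002, 0.0002, 0.0008, -0.0028]
[0.0128, -0.0516, 0.0003, 0.0002, 0.0008, -0.0028]
[0.0129, -0.0516, 0.0003, 0.0002, 0.0008, -0.0028]
[0.0131, -0.0516, 0.0003, 0.0002, 0.0008, -0.0028]
[0.0132, -0.0515, 0.0003, 0.0002, 0.0008, -0.0028]
[0.0133, -0.0515, 0.0004, 0.0002, 0.0008, -0.0028]
[0.0135, -0.0514, 0.0004, 0.0002, 0.0008, -0.0028]
10 rows; now [0.4461 0.339  0.114 ] gap 0.299 phi 100.0 F [ 0.2 -0.  -1. ] q [ 0.45  0.55  1.68 -0.    0.9  -1.29] t 11.82
(219, 178, 13, 7) 16.0
```

Emit:
apply_moves([
  [0.0105,-0.0518,0,0,0,-0.0028,0.2],
  [0.0105,-0.0517,0,0,0,-0.0028,0.2],
  [0.0106,-0.0517,0,0,0,-0.0028,0.2],
  [0.0108,-0.0517,0,0,0,-0.0028,0.2],
  [0.011,-0.0516,0,0,0,-0.0028,0.2],
  [0.0111,-0.0516,0,0,0,-0.0028,0.2],
  [0.0113,-0.0516,0,0,0,-0.0028,0.2],
  [0.0114,-0.0515,0,0,0,-0.0028,0.2],
])

```text
t: 12.88
tcp_pos: [0.4321, -0.0857, 0.1091]
tool_rot: [-0.098, 0.995, 0.001, -0.001]
force: [0.9, 0.3, -0.4]
finger_gap: 0.403
gripper_force: 0.0
```

Emit:
apply_moves([
  [0.0115,-0.0515,0,0,0,-0.0028,0.2],
  [0.0117,-0.0514,0,0,0,-0.0028,0.2],
  [0,0,0,0,0,0,0.2],
  [0,0,0,0,0,0,0.2],
])

```text
t: 13.38
tcp_pos: [0.4296, -0.1888, 0.1092]
tool_rot: [-0.101, 0.995, 0.002, -0.001]
force: [0.1, 0.2, -0.7]
finger_gap: 0.406
gripper_force: 0.0
```

```bash
python3 go.py .434 -.189 -.025 101.6 .045
```

```text
[-0.0016, -0.0005, 0.0447, 0.0011, -0.0009, -0.0004]
[-0.0015, -0.0005, 0.0447, 0.0011, -0.0009, -0.0004]
[-0.0015, -0.0004, 0.0447, 0.0011, -0.0009, -0.0004]
3 rows; now [ 0.4296 -0.1888  0.1092] gap 0.406 phi 101.5 F [ 0.1  0.2 -0.7] q [-0.65  0.47  1.9   0.    0.77 -2.43] t 13.38
```

Emit:
apply_moves([
  [-0.0045,-0.0015,0.05,0.001,-0.001,0,0.2],
  [0,0,0.05,0.001,-0.001,0,0.2],
  [0,0,0.025,0.001,-0.001,0,0.2],
  [0,0,0.01,0,0,0,0.2],
  [0,0,0,0,0,0,0.6],
  [0,0,0,0,0,0,1],
  [0,0,0,0,0,0,1],
  [0,0,0,0,0,0,1],
])

```text
t: 14.38
tcp_pos: [0.4363, -0.191, -0.0237]
tool_rot: [-0.101, 0.995, -0.002, 0.002]
force: [-0.3, 0.9, 0.5]
finger_gap: 0.075
gripper_force: 58.7
```

Emit:
apply_moves([
  [0,0,0,0,0,0,0.4],
  [0,0,0,0,0,0,0.4],
  [0,0,0.0035,0,0,0,0.4],
  [0,0,0,0,0,0,0.8],
  [0,0,0,0,0,0,1],
  [0,0,0,0,0,0,1],
  [0,0,0,0,0,0,1],
])

```text
t: 15.25
tcp_pos: [0.4359, -0.1906, -0.028]
tool_rot: [-0.101, 0.995, -0.001, 0.002]
force: [-0.5, -0.8, -0.6]
finger_gap: 0.093
gripper_force: 59.9
```

Emit:
apply_moves([
  [0,0,-0.02,0,0,0,1],
  [0,0,-0.04,0,0,0,1],
  [0,0,-0.05,0,0,0,1],
  [0,0,0,0,0,0,1],
])

```text
t: 15.75
tcp_pos: [0.4377, -0.1919, 0.0851]
tool_rot: [-0.101, 0.995, -0.004, 0.005]
force: [0.1, -0.0, -0.9]
finger_gap: 0.091
gripper_force: 59.9
```

```bash
python3 go.py .451 .2922 .08 100 .055
```

```text
[-0.0123, 0.0524, 0.0002, -0.001, 0.0009, 0.0031]
[-0.0121, 0.0524, 0.0002, -0.001, 0.0009, 0.0031]
[-0.0119, 0.0525, 0.0003, -0.001, 0.0009, 0.0031]
[-0.0118, 0.0525, 0.0003, -0.001, 0.0009, 0.0031]
[-0.0116, 0.0525, 0.0004, -0.001, 0.0009, 0.0031]
[-0.0115, 0.0526, 0.0004, -0.001, 0.0009, 0.0031]
[-0.0113, 0.0526, 0.0004, -0.001, 0.0009, 0.0031]
[-0.0111, 0.0526, 0.0005, -0.001, 0.0009, 0.0031]
[-0.011, 0.0527, 0.0005, -0.001, 0.0009, 0.0031]
9 rows; now [ 0.4377 -0.1919  0.0851] gap 0.091 phi 101.6 F [ 0.1 -0.  -0.9] q [-0.65  0.52  1.91  0.    0.7  -2.42] t 15.75
```

Emit:
apply_moves([
  [-0.0123,0.0524,0,-0.001,0.001,0.003,1],
  [-0.0121,0.0524,0,-0.001,0.001,0.003,1],
  [-0.0119,0.0525,0,-0.001,0.001,0.003,1],
  [-0.0118,0.0525,0,-0.001,0.001,0.003,1],
  [-0.0116,0.0525,0,-0.001,0.001,0.003,1],
  [-0.0115,0.0526,0,-0.001,0.001,0.003,1],
  [-0.0113,0.0526,0,-0.001,0.001,0.003,1],
  [-0.0111,0.0526,0,-0.001,0.001,0.003,1],
])

```text
t: 16.75
tcp_pos: [0.4463, 0.2415, 0.0809]
tool_rot: [-0.089, 0.996, 0.002, -0.004]
force: [0.6, -0.5, 0.2]
finger_gap: 0.088
gripper_force: 59.9
```

Emit:
apply_moves([
  [-0.011,0.0527,0,-0.001,0.001,0.003,1],
  [0,0,0,0,0,0,1],
  [0,0,0,0,0,0,1],
])

```text
t: 17.12
tcp_pos: [0.4475, 0.2931, 0.0812]
tool_rot: [-0.088, 0.996, 0.002, -0.005]
force: [-0.9, 0.0, -0.1]
finger_gap: 0.088
gripper_force: 59.9
```

```bash
python3 go.py .451 .2922 -.004 100 .055; python3 - <<'E'
from h import *
n=snapshot("side")[:,:,::-1];cv2.imwrite("pics/g8.png",cv2.resize(n[125:215,170:290],(800,600),interpolation=2))
E
```

```text
[-0.002, -0.001, 0.0426, 0.0025, -0.0044, 0.0009]
[-0.0018, -0.0009, 0.0426, 0.0025, -0.0044, 0.0009]
2 rows; now [0.4475 0.2931 0.0812] gap 0.088 phi 100.1 F [-0.9  0.  -0.1] q [ 0.37  0.58  1.76  0.01  0.81 -1.39] t 17.12
```

View pics/g8.png

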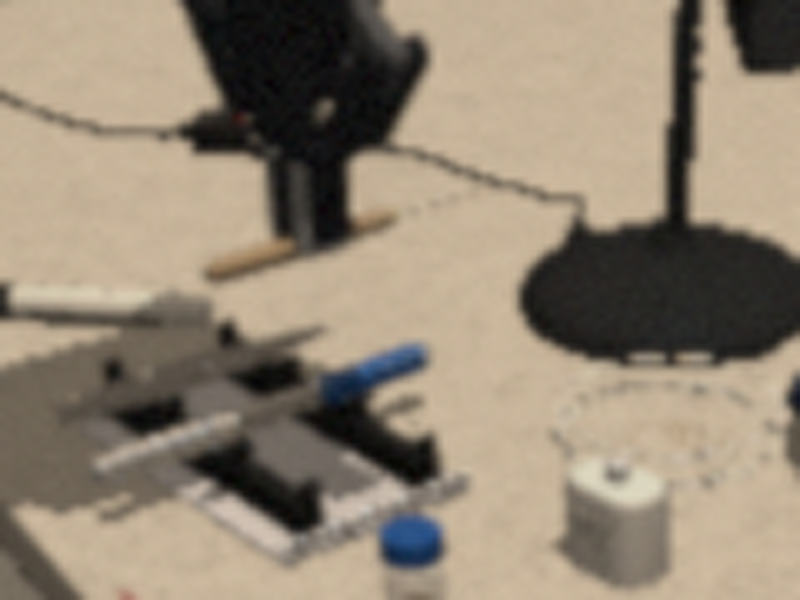

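Picture: the scalpel lies across both bars in the middle place, (95,465) to its guard at (425,355). The needle is held level from (205,270) to (480,190), point to the back. Lower and place it.

Emit:
apply_moves([
  [-0.004,-0.002,0.035,0.003,-0.005,0,1],
  [0,0,0.035,0.002,-0.003,0,1],
  [0,0,0.012,0,0,0,1],
  [0,0,0.003,0,0,0,1],
  [0,0,0,0,0,0,1],
])

```text
t: 17.8
tcp_pos: [0.4535, 0.2925, -0.002]
tool_rot: [-0.087, 0.996, 0.001, 0.002]
force: [-0.8, 0.4, 0.6]
finger_gap: 0.086
gripper_force: 60.0
```

Emit:
apply_moves([
  [0,0,0.002,0,0,0,1],
  [0,0,0.0015,0,0,0,1],
  [0,0,0,0,0,0,1],
])

```text
t: 18.18
tcp_pos: [0.4529, 0.2928, -0.0059]
tool_rot: [-0.088, 0.996, 0.001, 0.001]
force: [-0.7, -0.2, -0.8]
finger_gap: 0.085
gripper_force: 60.0
```

Emit:
apply_moves([
  [0,0,0.0015,0,0,0,1],
  [0,0,0.0015,0,0,0,1],
  [0,0,0,0,0,0,1],
])

```text
t: 18.55
tcp_pos: [0.4529, 0.2928, -0.0081]
tool_rot: [-0.088, 0.996, 0.001, 0.001]
force: [-1.5, 0.0, 9.0]
finger_gap: 0.089
gripper_force: 60.9
```

Emit:
apply_moves([
  [0,0,0,0,0,0,0.45],
  [0,0,0,0,0,0,0.45],
  [0,0,0,0,0,0,0.45],
  [0,0,-0.03,0,0,0,0.45],
  [0,0,-0.045,0,0,0,0.45],
  [0,0,-0.045,0,0,0,0.45],
  [0,0,0,0,0,0,0.3],
])

```text
t: 19.42
tcp_pos: [0.4551, 0.2937, 0.1141]
tool_rot: [-0.088, 0.996, 0.002, 0.005]
force: [0.2, 0.4, -0.4]
finger_gap: 0.351
gripper_force: 0.0
```

```bash
python3 go.py .429 .1795 .09 -6.9 .055
```

```text
[0.0038, -0.009, 0.0019, 0.0009, 0.0004, 0.1556]
[0.0024, -0.0095, 0.002, 0.0009, 0.0004, 0.1556]
[0.0009, -0.0097, 0.002, 0.0009, 0.0004, 0.1556]
[-0.0006, -0.0097, 0.002, 0.0009, 0.0004, 0.1556]
[-0.0021, -0.0095, 0.002, 0.0009, 0.0004, 0.1556]
[-0.0036, -0.0091, 0.002, 0.0009, 0.0004, 0.1556]
[-0.0049, -0.0084, 0.002, 0.0009, 0.0004, 0.1556]
[-0.0062, -0.0075, 0.002, 0.0009, 0.0004, 0.1556]
[-0.0073, -0.0065, 0.002, 0.0009, 0.0004, 0.1556]
[-0.0082, -0.0053, 0.002, 0.0009, 0.0004, 0.1556]
[-0.0089, -0.0039, 0.002, 0.0009, 0.0004, 0.1556]
[-0.0094, -0.0025, 0.002, 0.0009, 0.0004, 0.1556]
12 rows; now [0.4551 0.2937 0.1141] gap 0.351 phi 100.1 F [ 0.2  0.4 -0.4] q [ 0.37  0.53  1.73  0.    0.87 -1.38] t 19.43
```

Emit:
apply_moves([
  [0.0038,-0.009,0.002,0.001,0.0004,0.1556,-0.4],
  [0.0024,-0.0095,0.002,0.001,0.0004,0.1556,-0.4],
  [0.0009,-0.0097,0.002,0.001,0.0004,0.1556,-0.4],
  [-0.0006,-0.0097,0.002,0.001,0.0004,0.1556,-0.4],
  [-0.0021,-0.0095,0.002,0.001,0.0004,0.1556,-0.4],
  [-0.0036,-0.0091,0.002,0.001,0.0004,0.1556,-0.4],
  [-0.0049,-0.0084,0.002,0.001,0.0004,0.1556,-0.4],
  [-0.0062,-0.0075,0.002,0.001,0.0004,0.1556,-0.4],
])

```text
t: 20.42
tcp_pos: [0.4339, 0.216, 0.0936]
tool_rot: [0.512, 0.859, -0.004, -0.002]
force: [0.6, 0.7, 1.0]
finger_gap: 0.699
gripper_force: 0.0
```

Emit:
apply_moves([
  [-0.0073,-0.0065,0.002,0.001,0.0004,0.1556,-0.4],
  [-0.0082,-0.0053,0.002,0.001,0.0004,0.1556,-0.4],
  [-0.0089,-0.0039,0.002,0.001,0.0004,0.1556,-0.4],
  [-0.0094,-0.0025,0.002,0.001,0.0004,0.1556,-0.4],
  [0,0,0,0,0,0,-0.4],
  [0,0,0,0,0,0,-0.4],
])

```text
t: 21.18
tcp_pos: [0.426, 0.1786, 0.0867]
tool_rot: [0.748, 0.664, -0.005, -0.002]
force: [0.2, -0.2, -0.2]
finger_gap: 0.696
gripper_force: 0.0
```

```bash
python3 go.py .429 .1795 -.009 -6.9 .055
```

```text
[0.0008, 0.0018, 0.0478, -0.0044, 0.0022, 0.0007]
[0.0007, 0.0016, 0.0478, -0.0044, 0.0022, 0.0007]
2 rows; now [0.426  0.1786 0.0867] gap 0.696 phi -6.8 F [ 0.2 -0.2 -0.2] q [ 0.16  0.51  1.93 -0.    0.71  0.28] t 21.18
```

Emit:
apply_moves([
  [0.0015,0.0034,0.05,-0.005,0.002,0,-0.4],
  [0,0,0.03,-0.004,0.002,0,-0.4],
  [0,0,0.014,0,0,0,-0.4],
  [0,0,0,0,0,0,0],
  [0,0,0,0,0,0,0.3],
  [0,0,0,0,0,0,0.6],
  [0,0,0,0,0,0,0.8],
  [0,0,0,0,0,0,0.8],
], force=40)

```text
t: 22.18
tcp_pos: [0.4302, 0.1795, -0.0059]
tool_rot: [0.749, 0.663, 0.001, 0.001]
force: [-0.1, 0.4, 7.1]
finger_gap: 0.257
gripper_force: 39.3
```

Emit:
apply_moves([
  [0,0,-0.02,0,0,0,0.8],
  [0,0,-0.04,0,0,0,0.8],
  [0,0,-0.035,0,0,0,0.8],
  [0,0,0,0,0,0,0.8],
])

```text
t: 22.68
tcp_pos: [0.431, 0.1797, 0.0905]
tool_rot: [0.749, 0.663, 0.003, 0.002]
force: [0.2, -0.3, -1.0]
finger_gap: 0.256
gripper_force: 39.2
```

```bash
python3 go.py .45 -.02 .09 -6.9 .045;python3 - <<'E'
from h import *
for k,a in(("eyeL",(225,85)),("eyeR",(322,85)),("baseR",(375,75))):
  for z in(.05,.2,.3):print(k,z,onz("top",T(a),z)[:2].round(3))
E
```

```text
[-0.0392, 0.0086, 0.0001, 0.0014, -0.0003, -0.0001]
[-0.0392, 0.0086, 0.0001, 0.0014, -0.0003, -0.0001]
[-0.0392, 0.0086, 0.0001, 0.0014, -0.0003, -0.0001]
[-0.0392, 0.0086, 0.0001, 0.0014, -0.0003, -0.0001]
[-0.0392, 0.0086, 0.0001, 0.0014, -0.0003, -0.0001]
5 rows; now [0.431  0.1797 0.0905] gap 0.256 phi -6.9 F [ 0.2 -0.3 -1. ] q [ 0.16  0.5   1.93 -0.    0.7   0.28] t 22.68
eyeL 0.05 [0.595 0.219]
eyeL 0.2 [0.57 0.2 ]
eyeL 0.3 [0.554 0.188]
eyeR 0.05 [0.594 0.128]
eyeR 0.2 [0.57 0.12]
eyeR 0.3 [0.554 0.115]
baseR 0.05 [0.603 0.079]
baseR 0.2 [0.578 0.076]
baseR 0.3 [0.561 0.075]
```

Emit:
apply_moves([
  [-0.0392,0.0086,0,0.0014,0,0,0.8],
  [-0.0392,0.0086,0,0.0014,0,0,0.8],
  [-0.0392,0.0086,0,0.0014,0,0,0.8],
  [-0.0392,0.0086,0,0.0014,0,0,0.8],
  [-0.0392,0.0086,0,0.0014,0,0,0.8],
  [0,0,0,0,0,0,0.8],
])

```text
t: 23.42
tcp_pos: [0.4486, -0.0227, 0.0873]
tool_rot: [0.75, 0.661, -0.002, -0.002]
force: [0.5, -0.1, -0.8]
finger_gap: 0.251
gripper_force: 39.2
```

```bash
python3 go.py .6294 -.0503 .07 -6.9 .045
```

```text
[-0.001, 0.0366, 0.0032, -0.0012, 0.0001, -0.001]
[-0.001, 0.0366, 0.0033, -0.0012, 0.0001, -0.001]
[-0.001, 0.0366, 0.0033, -0.0012, 0.0001, -0.001]
[-0.0011, 0.0366, 0.0034, -0.0012, 0.0001, -0.001]
[-0.0011, 0.0366, 0.0034, -0.0012, 0.0001, -0.001]
5 rows; now [ 0.4486 -0.0227  0.0873] gap 0.251 phi -7.2 F [ 0.5 -0.1 -0.8] q [-0.3   0.49  1.97 -0.    0.69 -0.17] t 23.43
```

Emit:
apply_moves([
  [-0.001,0.0366,0.003,-0.001,0,-0.001,0.8],
  [-0.001,0.0366,0.003,-0.001,0,-0.001,0.8],
  [-0.001,0.0366,0.003,-0.001,0,-0.001,0.8],
  [-0.001,0.0366,0.003,-0.001,0,-0.001,0.8],
  [-0.001,0.0366,0.003,-0.001,0,-0.001,0.8],
  [0,0,0,0,0,0,0.8],
  [0,0,0,0,0,0,0.8],
])

```text
t: 24.3
tcp_pos: [0.6272, -0.0456, 0.0712]
tool_rot: [0.747, 0.665, -0.002, -0.002]
force: [-1.1, -0.2, -0.8]
finger_gap: 0.251
gripper_force: 39.2
```

```bash
python3 go.py .6294 -.0503 .02 -6.9 .045; python3 - <<'E'
from h import *
n=snapshot("side")[:,:,::-1];cv2.imwrite("pics/s9.png",n);cv2.imwrite("pics/t9.png",snapshot("top")[:,:,::-1])
p=sense()["tcp_pos"]
a=n[150:270,300:400].copy();a=cv2.resize(a,(500,600),interpolation=2)
t=cv2.resize(cv2.imread("pics/t9.png")[160:260,295:345],(300,600),interpolation=2)
cv2.imwrite("pics/g9.png",np.hstack([a,t])); print(proj("side",p+[0,0,.006]))
E
```

```text
[-0.0022, 0.0015, 0.0256, -0.0025, -0.0002, 0.0027]
[-0.0022, 0.0014, 0.0256, -0.0025, -0.0002, 0.0027]
2 rows; now [ 0.6272 -0.0456  0.0712] gap 0.251 phi -6.6 F [-1.1 -0.2 -0.8] q [-0.25  0.69  1.52 -0.    0.93 -0.13] t 24.3
[360.75189097 213.14136255]
```

View pics/g9.png

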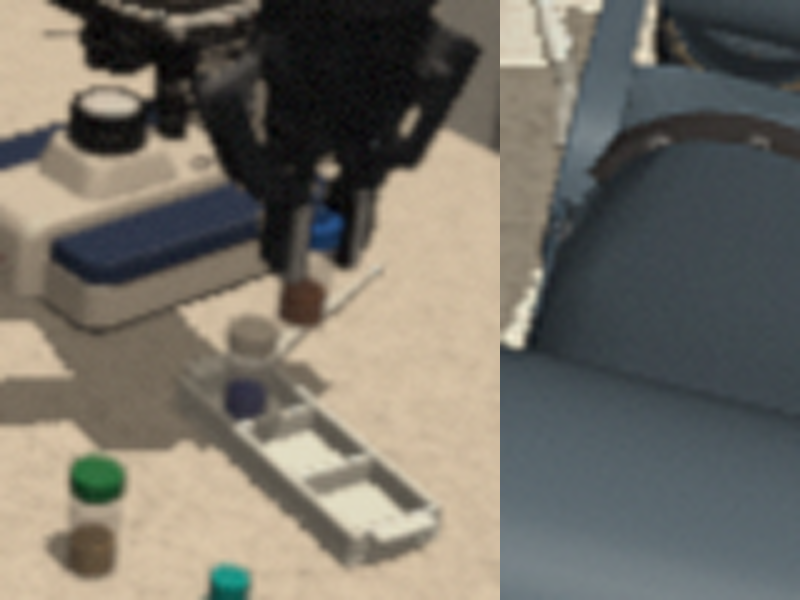

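Side crop: vial upright in the grip, base at (303,322). The middle cell's rim has its centre near (308,447), and the white-capped vial is untouched at (250,350). Compare with projection and lower.

```bash
python3 - <<'E'
from h import *
print(proj("side",[.6294,-.0503,.019]),proj("side",[.6241,-.0939,.019]))
print(onz("side",(361.5,239.2),.019), onz("side",(300+372/5,150+493/5),.019))
print(onz("top",T((510,53)),.019),onz("top",T((558,58)),.019))
E
```

```text
[359.90197634 236.27098442] [371.80592169 246.76233492]
[ 0.62462739 -0.06077844  0.019     ] [ 0.62413964 -0.10178979  0.019     ]
[ 0.6279877  -0.04965088  0.019     ] [ 0.62271843 -0.09524231  0.019     ]
```

Emit:
apply_moves([
  [-0.008,0.001,0,-0.002,0,0.003,0.8],
  [0,0,0.03,-0.002,0,0.002,0.8],
  [0,0,0.03,0,0,0,0.8],
  [0,0,0.008,0,0,0,0.8],
  [0,0,0,0,0,0,0.8],
])

```text
t: 25.02
tcp_pos: [0.6292, -0.0554, 0.0044]
tool_rot: [0.749, 0.663, 0.001, 0.001]
force: [0.8, -0.1, 0.1]
finger_gap: 0.252
gripper_force: 39.3
```

Emit:
apply_moves([
  [0,0,0.0015,0,0,0,0.8],
  [0,0,0.0015,0,0,0,0.8],
  [0,0,0,0,0,0,0.8],
])

```text
t: 25.4
tcp_pos: [0.6298, -0.0552, 0.002]
tool_rot: [0.749, 0.663, 0.001, 0.002]
force: [0.8, 0.7, 0.6]
finger_gap: 0.253
gripper_force: 39.3
```

Emit:
apply_moves([
  [0.001,-0.002,0.0015,0,0,0,0.8],
  [0,0,0.0015,0,0,0,0.8],
  [0,0,0.0015,0,0,0,0.8],
  [0,0,0,0,0,0,0.8],
])

```text
t: 25.9
tcp_pos: [0.6274, -0.0538, -0.0018]
tool_rot: [0.748, 0.663, 0.001, 0.001]
force: [-2.4, 1.4, 8.0]
finger_gap: 0.254
gripper_force: 40.0
```

Emit:
apply_moves([
  [0,0,0,0,0,0,0.2],
  [0,0,0,0,0,0,-0.2],
  [0,0,0,0,0,0,-0.2],
  [0,0,-0.03,0,0,0,-0.2],
  [0,0,-0.04,0,0,0,-0.2],
  [0,0,-0.03,0,0,0,-0.3],
  [0,0,0,0,0,0,-0.4],
])

```text
t: 26.78
tcp_pos: [0.6294, -0.0544, 0.0995]
tool_rot: [0.749, 0.663, 0.003, 0.004]
force: [-0.1, -0.2, -0.5]
finger_gap: 0.701
gripper_force: 0.0
```

```bash
python3 go.py .508 -.0575 .09 -6.9 .045
```

```text
[-0.0059, -0.0401, 0.0028, 0.003, 0.0004, -0.0002]
[-0.0059, -0.0401, 0.0029, 0.003, 0.0004, -0.0002]
[-0.0059, -0.0401, 0.0031, 0.003, 0.0004, -0.0002]
3 rows; now [ 0.6294 -0.0544  0.0995] gap 0.701 phi -6.9 F [-0.1 -0.2 -0.5] q [-0.26  0.65  1.51  0.    0.97 -0.14] t 26.77
```

Emit:
apply_moves([
  [-0.0059,-0.0401,0.003,0.003,0,0,-0.4],
  [-0.0059,-0.0401,0.003,0.003,0,0,-0.4],
  [-0.0059,-0.0401,0.003,0.003,0,0,-0.4],
  [0,0,0,0,0,0,-0.4],
  [0,0,0,0,0,0,-0.4],
])

```text
t: 27.4
tcp_pos: [0.5066, -0.0572, 0.0875]
tool_rot: [0.749, 0.663, -0.002, -0.002]
force: [0.8, 0.1, 0.5]
finger_gap: 0.705
gripper_force: 0.0
```

```bash
python3 go.py .508 -.0575 -.0085 -6.9 .045
```

```text
[-0.0, 0.0007, 0.032, -0.0017, 0.0001, -0.0003]
[-0.0, 0.0006, 0.032, -0.0017, 0.0001, -0.0003]
[-0.0, 0.0005, 0.032, -0.0017, 0.0001, -0.0003]
3 rows; now [ 0.5066 -0.0572  0.0875] gap 0.705 phi -7.0 F [0.8 0.1 0.5] q [-0.33  0.55  1.82 -0.    0.78 -0.21] t 27.4
```

Emit:
apply_moves([
  [0,0.002,0.045,-0.005,0,0,-0.4],
  [0,0,0.035,0,0,0,-0.4],
  [0,0,0.014,0,0,0,-0.4],
  [0,0,0,0,0,0,0],
  [0,0,0,0,0,0,0.3],
  [0,0,0,0,0,0,0.6],
  [0,0,0,0,0,0,0.8],
  [0,0,0,0,0,0,0.8],
])

```text
t: 28.4
tcp_pos: [0.5086, -0.0575, -0.0049]
tool_rot: [0.749, 0.663, 0.0, 0.001]
force: [-0.1, 0.8, 6.5]
finger_gap: 0.252
gripper_force: 39.4
```

Emit:
apply_moves([
  [0,0,-0.02,0,0,0,0.8],
  [0,0,-0.04,0,0,0,0.8],
  [0,0,-0.035,0,0,0,0.8],
  [0,0,0,0,0,0,0.8],
])

```text
t: 28.9
tcp_pos: [0.5094, -0.0577, 0.0915]
tool_rot: [0.749, 0.663, 0.001, 0.002]
force: [-1.0, 0.0, 0.2]
finger_gap: 0.248
gripper_force: 39.2
```

```bash
python3 go.py .6225 -.0975 .075 -6.9 .045
```

```text
[-0.0086, 0.039, 0.0057, 0.0017, 0.0005, -0.0002]
[-0.0086, 0.039, 0.0056, 0.0017, 0.0005, -0.0002]
[-0.0086, 0.039, 0.0056, 0.0017, 0.0005, -0.0002]
3 rows; now [ 0.5094 -0.0577  0.0915] gap 0.248 phi -6.9 F [-1.   0.   0.2] q [-0.33  0.54  1.82 -0.    0.78 -0.21] t 28.9
```

Emit:
apply_moves([
  [-0.0086,0.039,0.0055,0.001,0,0,0.8],
  [-0.0086,0.039,0.0055,0.001,0,0,0.8],
  [-0.0086,0.039,0.0055,0.001,0,0,0.8],
  [0,0,0,0,0,0,0.8],
  [0,0,0,0,0,0,0.8],
])

```text
t: 29.52
tcp_pos: [0.6185, -0.0962, 0.0707]
tool_rot: [0.749, 0.663, -0.002, -0.003]
force: [-0.2, 0.4, -0.1]
finger_gap: 0.256
gripper_force: 39.2
```

```bash
python3 go.py .6225 -.0975 .001 -6.9 .045
```

```text
[-0.0004, 0.0024, 0.0348, -0.0041, -0.0003, -0.0003]
[-0.0004, 0.0022, 0.0348, -0.0041, -0.0003, -0.0003]
2 rows; now [ 0.6185 -0.0962  0.0707] gap 0.256 phi -6.9 F [-0.2  0.4 -0.1] q [-0.33  0.69  1.53 -0.    0.93 -0.21] t 29.52
```

Emit:
apply_moves([
  [-0.001,0.0035,0.02,-0.005,0,0,0.8],
  [0,0,0.03,-0.002,0,0,0.8],
  [0,0,0.017,0,0,0,0.8],
  [0,0,0.0015,0,0,0,0.8],
  [0,0,0.0015,0,0,0,0.8],
  [0,0,0,0,0,0,0.8],
])

```text
t: 30.28
tcp_pos: [0.6245, -0.0985, 0.0031]
tool_rot: [0.749, 0.663, 0.001, 0.002]
force: [0.9, 0.4, -0.3]
finger_gap: 0.254
gripper_force: 39.2
```

Emit:
apply_moves([
  [0.001,-0.001,0.0015,0,0,0,0.8],
  [0,0,0.0015,0,0,0,0.8],
  [0,0,0.001,0,0,0,0.8],
  [0,0,0,0,0,0,0.8],
])

```text
t: 30.78
tcp_pos: [0.6232, -0.0972, -0.0008]
tool_rot: [0.749, 0.663, 0.001, 0.001]
force: [-0.3, 0.9, 5.2]
finger_gap: 0.251
gripper_force: 39.7
```

Emit:
apply_moves([
  [0,0,0,0,0,0,0.2],
  [0,0,0,0,0,0,-0.2],
  [0,0,0,0,0,0,-0.2],
  [0,0,-0.03,0,0,0,-0.2],
  [0,0,-0.04,0,0,0,-0.2],
  [0,0,-0.03,0,0,0,-0.3],
  [0,0,0,0,0,0,-0.4],
])

```text
t: 31.65
tcp_pos: [0.6248, -0.0978, 0.1009]
tool_rot: [0.749, 0.663, 0.002, 0.004]
force: [1.1, 0.1, 0.2]
finger_gap: 0.703
gripper_force: 0.0
```

```bash
python3 go.py .4288 -.068 .095 -6.9 .05
```

```text
[0.0015, -0.0495, 0.001, 0.0023, 0.0004, -0.0001]
[0.0015, -0.0495, 0.0011, 0.0023, 0.0004, -0.0001]
[0.0015, -0.0495, 0.0012, 0.0023, 0.0004, -0.0001]
[0.0015, -0.0495, 0.0014, 0.0023, 0.0004, -0.0001]
4 rows; now [ 0.6248 -0.0978  0.1009] gap 0.703 phi -6.9 F [1.1 0.1 0.2] q [-0.33  0.65  1.51  0.    0.97 -0.21] t 31.65
```

Emit:
apply_moves([
  [0.0015,-0.0495,0.001,0.002,0,0,-0.4],
  [0.0015,-0.0495,0.001,0.002,0,0,-0.4],
  [0.0015,-0.0495,0.001,0.002,0,0,-0.4],
  [0.0015,-0.0495,0.001,0.002,0,0,-0.4],
  [0,0,0,0,0,0,-0.4],
  [0,0,0,0,0,0,-0.4],
])

```text
t: 32.4
tcp_pos: [0.4276, -0.0676, 0.0938]
tool_rot: [0.749, 0.663, -0.002, -0.001]
force: [-0.2, -0.2, 0.1]
finger_gap: 0.702
gripper_force: 0.0
```

```bash
python3 go.py .4288 -.068 -.009 -6.9 .05
```

```text
[-0.0001, 0.0006, 0.0343, -0.0014, 0.0002, -0.0003]
[-0.0001, 0.0005, 0.0343, -0.0014, 0.0002, -0.0003]
[-0.0001, 0.0005, 0.0343, -0.0014, 0.0002, -0.0003]
3 rows; now [ 0.4276 -0.0676  0.0938] gap 0.702 phi -6.9 F [-0.2 -0.2  0.1] q [-0.41  0.47  2.   -0.    0.68 -0.29] t 32.4
```

Emit:
apply_moves([
  [0,0.0015,0.045,-0.004,0.001,0,-0.4],
  [0,0,0.04,0,0,0,-0.4],
  [0,0,0.019,0,0,0,-0.4],
  [0,0,0,0,0,0,0],
  [0,0,0,0,0,0,0.2],
  [0,0,0,0,0,0,0.5],
  [0,0,0,0,0,0,0.7],
  [0,0,0,0,0,0,0.7],
])

```text
t: 33.4
tcp_pos: [0.429, -0.0677, -0.0091]
tool_rot: [0.749, 0.663, 0.0, 0.001]
force: [1.0, 1.0, 6.4]
finger_gap: 0.282
gripper_force: 39.6
```

Emit:
apply_moves([
  [0,0,-0.02,0,0,0,0.7],
  [0,0,-0.04,0,0,0,0.7],
  [0,0,-0.04,0,0,0,0.7],
  [0,0,0,0,0,0,0.7],
])

```text
t: 33.9
tcp_pos: [0.43, -0.0681, 0.0926]
tool_rot: [0.749, 0.663, 0.001, 0.002]
force: [-0.9, -0.5, -0.6]
finger_gap: 0.276
gripper_force: 39.3
```

```bash
python3 go.py .6205 -.2745 .08 0 .045
```

```text
[-0.026, 0.0306, 0.002, 0.0007, 0.0002, -0.0173]
[-0.0265, 0.0301, 0.002, 0.0007, 0.0002, -0.0173]
[-0.027, 0.0297, 0.0019, 0.0007, 0.0002, -0.0173]
[-0.0275, 0.0292, 0.0019, 0.0007, 0.0002, -0.0173]
[-0.028, 0.0287, 0.0019, 0.0007, 0.0002, -0.0173]
[-0.0285, 0.0282, 0.0019, 0.0007, 0.0002, -0.0173]
[-0.029, 0.0277, 0.0018, 0.0007, 0.0002, -0.0173]
7 rows; now [ 0.43   -0.0681  0.0926] gap 0.276 phi -6.9 F [-0.9 -0.5 -0.6] q [-0.42  0.47  2.    0.    0.67 -0.29] t 33.9
```

Emit:
apply_moves([
  [-0.026,0.0306,0.002,0.001,0,-0.0173,0.7],
  [-0.0265,0.0301,0.002,0.001,0,-0.0173,0.7],
  [-0.027,0.0297,0.002,0.001,0,-0.0173,0.7],
  [-0.0275,0.0292,0.002,0.001,0,-0.0173,0.7],
  [-0.028,0.0287,0.002,0,0,-0.0173,0.7],
  [-0.0285,0.0282,0.002,0,0,-0.0173,0.7],
  [-0.029,0.0277,0.002,0,0,-0.0173,0.7],
  [0,0,0,0,0,0,0.7],
])

```text
t: 34.9
tcp_pos: [0.6197, -0.276, 0.0733]
tool_rot: [0.708, 0.707, -0.001, -0.002]
force: [-0.8, 0.2, 0.0]
finger_gap: 0.277
gripper_force: 39.4
```

```bash
python3 go.py .6205 -.2745 .005 0 .045
```

```text
[0.0007, 0.0005, 0.0341, -0.0022, -0.0003, -0.0008]
[0.0008, 0.0005, 0.0341, -0.0022, -0.0003, -0.0008]
2 rows; now [ 0.6197 -0.276   0.0733] gap 0.277 phi -0.1 F [-0.8  0.2  0. ] q [-0.58  0.75  1.38 -0.    1.02 -0.58] t 34.9
```

Emit:
apply_moves([
  [0.0015,0.001,0.03,-0.004,0,0,0.7],
  [0,0,0.03,0,0,0,0.7],
  [0,0,0.011,0,0,0,0.7],
  [0,0,0.002,0,0,0,0.7],
  [0,0,0.0015,0,0,0,0.7],
  [0,0,0,0,0,0,0.7],
])

```text
t: 35.65
tcp_pos: [0.6202, -0.2725, 0.0019]
tool_rot: [0.707, 0.707, 0.0, 0.0]
force: [-0.2, 0.4, -0.2]
finger_gap: 0.276
gripper_force: 39.4
```

Emit:
apply_moves([
  [0,-0.001,0.0015,0,0,0,0.7],
  [0,0,0.001,0,0,0,0.7],
  [0,0,0,0,0,0,0.7],
])

```text
t: 36.02
tcp_pos: [0.6184, -0.2721, -0.0016]
tool_rot: [0.707, 0.707, 0.0, -0.001]
force: [0.1, 0.2, -0.6]
finger_gap: 0.279
gripper_force: 39.4
```

Emit:
apply_moves([
  [-0.002,0.002,0.0015,0,0,0,0.7],
  [0,0,0.001,0,0,0,0.7],
  [0,0,0.001,0,0,0,0.7],
  [0,0,0,0,0,0,0.7],
])

```text
t: 36.52
tcp_pos: [0.621, -0.2746, -0.004]
tool_rot: [0.707, 0.707, 0.0, 0.0]
force: [-1.1, 0.3, 5.8]
finger_gap: 0.277
gripper_force: 39.9
```

Floor contact at the expected height. Release, rise, retreat and check.

Emit:
apply_moves([
  [0,0,0,0,0,0,0.2],
  [0,0,0,0,0,0,-0.2],
  [0,0,0,0,0,0,-0.2],
  [0,0,-0.03,0,0,0,-0.2],
  [0,0,-0.04,0,0,0,-0.2],
  [0,0,-0.05,0,0,0,-0.2],
  [0,0,-0.05,0,0,0,-0.2],
  [0,0,0,0,0,0,-0.2],
])

```text
t: 37.52
tcp_pos: [0.6238, -0.2762, 0.1703]
tool_rot: [0.707, 0.707, 0.001, 0.005]
force: [-0.3, -0.5, 0.4]
finger_gap: 0.598
gripper_force: 0.0
```

Emit:
apply_moves([
  [-0.03,-0.05,0,0,0,0,-0.2],
  [-0.03,-0.05,0,0,0,0,-0.2],
  [-0.05,-0.04,0,0,0,0,-0.2],
  [-0.05,-0.02,0,0,0,0,-0.2],
  [-0.05,-0.01,0,0,0,0,-0.2],
  [0,0,0,0,0,0,-0.2],
  [0,0,0,0,0,0,-0.2],
])

```text
t: 38.4
tcp_pos: [0.451, -0.4819, 0.1633]
tool_rot: [0.707, 0.707, 0.001, -0.002]
force: [0.7, 0.1, 0.6]
finger_gap: 0.599
gripper_force: 0.0
```

```bash
python3 - <<'E'
from h import *
n=snapshot("side")[:,:,::-1];t=snapshot("top")[:,:,::-1]
c=np.zeros((600,800,3),np.uint8)
c[:300]=cv2.resize(t[165:265,160:427],(800,300),interpolation=2)   # 3x
c[300:,:400]=cv2.resize(n[150:225,170:270],(400,300),interpolation=2) #4x
c[300:,400:]=cv2.resize(n[205:315,325:325+147],(400,300),interpolation=2)
cv2.imwrite("pics/end.png",c)
E
```

```text
(no output)
```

View pics/end.png

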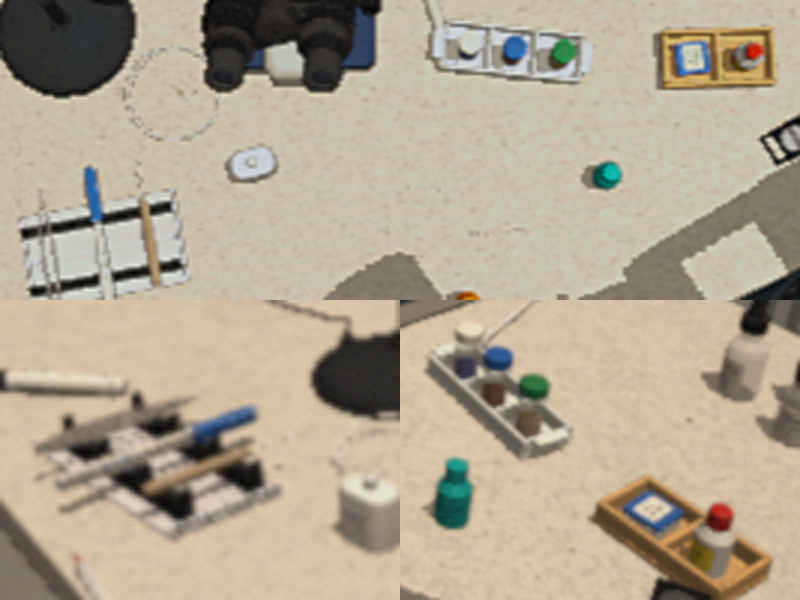

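Final picture: all three vials stand upright in the rack at (470,44), (514,49), (564,53). The bottle is in its bay at (752,52). The scalpel (91,170)-(105,297) and needle (143,200)-(155,285) lie across both bars, with the forceps untouched. A quick numeric check against the tolerances before handing in.

```bash
python3 - <<'E'
from h import *
f=np.load("f.npz")
def loc(q,X):
    c,s=np.cos(q[2]),np.sin(q[2]);d=X[:2]-q[:2];return np.round([c*d[0]+s*d[1],-s*d[0]+c*d[1]],4)
S2=lambda p:np.array([325+(p[0]-400)*147/400,205+(p[1]-300)*110/300])
for k,a,b,q,z in(("white",(470,42),(469,328),"rk",.054),("blue",(514,48),(497,354),"rk",.054),("green",(564,52),(534,382),"rk",.054),("oil",(753,49),(720,512),"cad",.055)):
    X,e=tri(T(a),S2(b)); print(k,"top",loc(f[q],onz("top",T(a),z)),"tri",X.round(4),loc(f[q],X),round(e,2))
rs=np.array([*( np.array([.443,.338])-.045*np.array([np.cos(.17),np.sin(.17)])),.17])
for k,a,b in(("needle handle front/end",(143,200),(155,285)),("scalpel tip/end",(91,169),(107,299))):
    A=onz("top",T(a),.026);B=onz("top",T(b),.026);print(k,loc(rs,A),loc(rs,B),np.linalg.norm(A-B).round(4),np.degrees(np.arctan2(*(A-B)[[1,0]])).round(1))
s=sense();print(s["t"],s["tcp_pos"],np.abs(s["qd"]).max())
E
```

```text
white top [0.0221 0.0405] tri [ 0.6326 -0.0099  0.0519] [0.0223 0.0405] 0.08
blue top [ 0.021  -0.0007] tri [ 0.6268 -0.0508  0.0506] [ 0.0215 -0.0009] 0.08
green top [ 0.0224 -0.0472] tri [ 0.6225 -0.0972  0.0518] [ 0.0228 -0.0474] 0.01
oil top [ 0.0306 -0.0224] tri [ 0.6238 -0.2726  0.0491] [ 0.0314 -0.0236] 0.34
needle handle front/end [ 0.0842 -0.0468] [ 0.0035 -0.0455] 0.0807 8.8
scalpel tip/end [ 0.1219 -0.0029] [-0.0014  0.0009] 0.1234 8.0
38.5 [ 0.45170934 -0.48113351  0.16387698] 0.01001431138701908
```

All within tolerance (needle origin ≈ 0.0675 along, scalpel ≈ 0.042, vials within ~4 mm, bottle within ~3 mm).

```bash
python3 -c "from station import *; print(sign_off())"
```

```text
the job is handed in; nothing more can be done
None
```

The job is handed in at about 38.5 s of the 128 s: both vials, the oil bottle, the scalpel and the needle are in their holders and released, all within tolerance by my last camera check; the sign-off gave no verdict.

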